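Work the jammed nozzle off the demo hand vacuum

ROBOT

A 7-joint arm with a two-finger parallel gripper is mounted at the origin on the work surface. World frame = base frame: x ahead of the robot, y to its left, z up, the work surface at z = 0. Lengths are in m, angles in rad, forces in N, time in s.
With the tool pointing down it reaches from about 0.425 to 0.875 m from the base axis. Payload 8.4 kg.
Tool frame: the origin (TCP) lies at the very end of the fingers, on their centre line; the grasp point (between the pads) lies 19 mm behind it; x points along the fingers, z is the direction in which the jaws open and shut, and the axes are right-handed (so a half turn about x gives the same grasp; the last joint's range is limited). The gripper opens to 85 mm and grips with 20 to 120 N. Pads are 22 mm wide; open, the fingers measure 114 mm over their backs; the gripper's body (76 mm by 85 mm) begins 54 mm behind the grasp point. The pads swing forward as they close: fully open they stand 13 mm farther back than shut.
Start: joints at [1.25, 0.333, 0.04, 1.465, -0.013, 1.343, -0.059], TCP at [0.143, -0.634, 0.231] pointing down, gripper open.
Joint ranges: [-2.58, 2.58], [-0.38, 2.09], [-1.3, 1.39], [0.25, 2.4], [-1.5, 4.64], [0.08, 2.09], [-2.65, 2.65]. Speed limits (rad/s): [2.22, 2.22, 2.79, 2.79, 3.14, 3.14, 3.14].

INTERFACE

Orientations are given as a rotation vector (axis times angle).
In Python, from bench import robot gives the robot as it stands.
- The arm moves only by the tool step_arm, never from a script. Its argument "targets" is a list of rows, each an object of numbers: "ax", "ay", "az": the turn, a rotation vector about the tool's x, y, z in rad; "x", "y", "z": the shift along the tool's x, y, z in cm; "grip": the finger opening in cm, from 0 to 8.54. In form: [{"ax": .., "ay": .., "az": .., "x": .., "y": .., "z": .., "grip": ..}, ...]. A call has 1 to 20 rows; each row is the pose to reach, as a shift and turn from the pose measured when the call began, along the tool's axes at that moment; what a row does not reach only later rows make up. A row lasts 1/10 s, in which the tool goes at most 50 mm and 8.59 degrees, less where a joint would pass 70% of its speed; a pose out of reach is approached as far as the arm can. A call with a gripper value outside its range is refused whole. The fingers move at their own pace and stop on an object; "grip_force" is the grip in N (left out, the last holds). Time passes only in rows, so rows that repeat a pose let the fingers close. It gives the time, the measured TCP pose, the force and the opening at its end, in the units of the state.
- robot.get_state(): the state, without advancing time (a new reading comes with each control period).
- robot.grab_frame(name): name is "scene" or "top" or "wrist"; returns a dict with "img" (384x512x3 uint8, red, green, blue), "intrinsics" (3x3 intrinsics, pixels), "R" (3x3) and "t" (3): a world point X has camera coordinates R X + t. Camera axes: x right, y down, z forward; pixel columns grow to the right and rows downward; lengths in m; the calibration is good to about 2 mm. The wrist camera is an equidistant fisheye: a pixel r from the principal point sees the ray r / f radians off the axis. A picture is of the moment at which its call begins. There is no depth.
- robot.sign_off(): hands the job in, once; it reports no verdict.
The state is a dict: "t": time; "qpos": joint angles; "qd": joint speeds; "tau": joint torques, N m; "tool_pos": TCP position; "orientation": TCP orientation; "force": force on the tool from outside, world axes, zero at the start; "torque": the same for the moment, N m; "grip_width": finger opening in m.
Only numpy, scipy, OpenCV 4.12 (cv2) and the standard library are available. Lean on these libraries where they do the work, as an engineer would, in place of code of your own. Each camera call takes 0.05 s, during which the arm holds its last target.

TASK

The black upholstery nozzle is jammed on the tube of the demo hand vacuum: work it off with short twists back and forth while pulling it gently along the tube, because a straight tug only drags the vacuum out of its display dock, where it must stay fully seated. Then set the nozzle down, without dropping it, in the empty half of the blue accessory tray, standing or lying. Leave the other goods on the counter and in the tray where they are.

Things in the scene. Friction and masses are not known exactly. Their poses are not given: they have to be found in the camera images.
- nozzle_grip (a point): Middle of the flat, wide head of the black upholstery nozzle jammed on the vacuum. z: along its axis, out of its slotted, red-striped end (on the tube: up and towards the robot, 35 degrees from vertical); y: along the wide side; x: across the thickness. Head 104 (y) x 32 (x), from 14 below this point to 22 above along z: grasp it across the 32 mm. Below: shoulder 62 (y) x 34 (x), 28 to 12 below.
- nozzle: The same nozzle (0.11 kg, loose, 88 long); this origin is the centre of the open end of its round cuff, 66 below nozzle_grip along z, same axes. Cuff: 40 outside diameter, 33 bore, 40 long. It can stand on this end. A yellow rib on the +x side of this end sits between the two lugs.
- tube_end (a point): Centre of the open end of the vacuum's grey suction tube (30 diameter, 36 long, rising from a blue collar); axes as those of the nozzle on it: z along the tube, outwards. 30 below nozzle_grip along z at the start; the nozzle is clear of the tube when it has come out 36 mm. The white, blue and clear vacuum is a cylinder 76 in diameter, 240 long, below the collar.
- seal (a point): Rubber seal, a ring round the tube 16 mm above the collar. It jams the cuff for the first 16 to 17 mm of its way out: dragging it straight takes about 30 to 45 N. Turning it takes about 0.5 to 0.75 N m, and only while it turns does the pull needed fall, the more the faster it turns for its way out (2 to 3.5 mm per 0.5 rad turned: some 5 to 14 N). It grips again when turning stops; progress stays.
- lugs (a point): Middle of the gap between two blue lugs, 13 high, on the vacuum's collar at the +x side (foot of the gap, 24 from the axis). They let the nozzle turn about 0.29 rad to either side of its start, until it has come out 13 mm; then it can turn freely.
- vacuum (a joint): How far the vacuum (1.4 kg) has slid up out of its grey dock along the tube's axis, in m: 0 fully seated. It sits loose, cannot turn, lifts at a pull of about 15 N and slides back by itself when let go. The dock is screwed to the counter. Keep it below 0.008.
- tray_spot (a point): Centre of the floor of the empty half of the blue accessory tray (fixed, 170 x 260 x 40 high, wall and floor 4, one divider). Axes: z up, x along the divider; the empty half is 162 (x) x 123 (y) inside; the half with the other accessories lies on the +y side.
- crevice_tool: Black crevice tool, 145 x 34 x 34, lying in the other half of the tray; origin under its middle. Leave it.
- dust_brush: Grey dusting brush, 90 x 48 x 30, lying in the other half of the tray; origin under its middle. Leave it.
- product_box: Yellow product box, 150 x 200 x 70 high, on the counter on the other side from the tray; origin under its middle. Leave it.
- spare_filter: White pleated filter, 52 diameter, 59 high, standing on the counter; origin under its middle. Leave it.
- price_card: Blank card in a clear foot, 45 x 90, 70 high; origin under its middle. Leave it.
- battery: Black battery pack, 90 x 45 x 36 high, on the counter before the dock; origin under its middle. Leave it.
Things that resemble listed ones, but are neither listed nor needed, are in the scene too. Leave any brown or pink look-alike of the nozzle alone.

How it is judged:
By the outcome, as a careful person would: the job done as asked, in the order asked, and still so for the second after the job is handed in, with the robot touching nothing.
It also fails if it takes over 58 s, if anything falls off the work surface, if the arm or the gripper's body presses on something with over 40 N, if the wrist force passes 120 N, or if a joint passes its speed limit or range.

## Working session

There is one attempt and no reset: what is moved stays moved. The work goes in short steps, Python scripts to look and compute and a tool call to move; the robot and the scene stay as the last step left them, time stands still between calls to the robot, and variables do not carry over. Pictures are saved under pics/ and viewed, and the job is handed in when it is done.

Besides the shell and the picture viewer there is one more tool, called after "Emit:" as name(argument=value, ...), one argument or row to a line, values as JSON. step_arm: Moves the arm, as the interface text tells. Its arguments: {"type":"object","properties":{"targets":{"type":"array"},"grip_force":{"type":"number"}},"required":["targets"]}

```bash
mkdir -p pics; ls
cat > h.py <<'E'
from bench import robot
import numpy as np, cv2
from scipy.spatial.transform import Rotation as Ro
def snap(n,f):
    d=robot.grab_frame(n); cv2.imwrite('pics/'+f+'.png',d['img'][:,:,::-1]); np.savez('pics/'+f+'.npz',**d); return d
def ray(d,u,v):
    K=d['intrinsics'];R=d['R'];c=-R.T@d['t']
    r=R.T@np.linalg.solve(K,[u,v,1.]); return c,r/np.linalg.norm(r)
def plane(d,u,v,z):
    c,r=ray(d,u,v); return c+r*(z-c[2])/r[2]
def tri(*a):
    A=np.zeros((3,3));b=np.zeros(3);L=[]
    for d,u,v in a:
        c,r=ray(d,u,v);P=np.eye(3)-np.outer(r,r);A+=P;b+=P@c;L.append((c,r))
    X=np.linalg.solve(A,b); return X,[np.linalg.norm(np.cross(X-c,r)) for c,r in L]
def proj(d,X):
    p=d['intrinsics']@(d['R']@np.array(X)+d['t']); return p[:2]/p[2]
E
python3 - <<'E'
from h import *
for n in ['scene','top','wrist']: 
    d=snap(n,n+'0'); print(n,d['intrinsics'].round(1).tolist(),(-d['R'].T@d['t']).round(3),d['R'].round(2).tolist())
print(robot.get_state())
E
```

```text
pics
scene [[443.5, 0.0, 251.1], [0.0, 443.5, 197.6], [0.0, 0.0, 1.0]] [1.545 0.103 0.854] [[-0.08, 1.0, 0.02], [0.53, 0.06, -0.85], [-0.85, -0.06, -0.53]]
top [[422.9, 0.0, 255.2], [0.0, 422.9, 192.7], [0.0, 0.0, 1.0]] [0.192 0.014 1.344] [[0.02, -1.0, 0.0], [-0.97, -0.02, -0.23], [0.23, 0.0, -0.97]]
wrist [[297.3, 0.0, 260.9], [0.0, 297.3, 190.6], [0.0, 0.0, 1.0]] [ 0.21  -0.619  0.374] [[0.22, -0.98, -0.0], [-0.94, -0.21, 0.27], [-0.26, -0.06, -0.96]]
{'t': 0.15, 'qpos': array([ 1.24978387,  0.33374499,  0.03990065,  1.46602839, -0.01339794,
        1.34331926, -0.0584466 ]), 'qd': array([ 1.11784842e-03, -1.45870672e-03, -2.03879746e-04, -1.78951350e-03,
        9.33675277e-05,  2.39181190e-04, -1.88445710e-04]), 'tau': array([ 3.68846260e-03, -6.59044790e+01,  1.36774700e+00, -4.05868614e+01,
        1.69116544e-02,  9.68745968e-03, -4.66547453e-05]), 'tool_pos': array([ 0.14288648, -0.6337479 ,  0.23064776]), 'orientation': array([ 1.04498575,  1.30703999, -1.04381905]), 'force': array([-0.23769237,  0.53762222, -0.15012188]), 'torque': array([-0.04802603,  0.01375479,  0.00864711]), 'grip_width': 0.08520648050745948}
```

View pics/scene0.png

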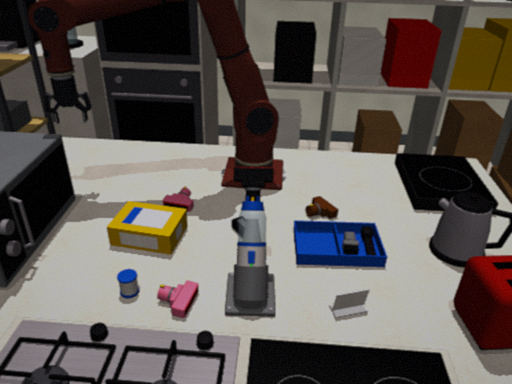

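View pics/top0.png

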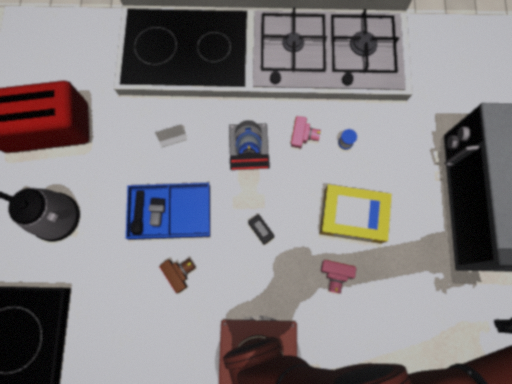

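View pics/wrist0.png

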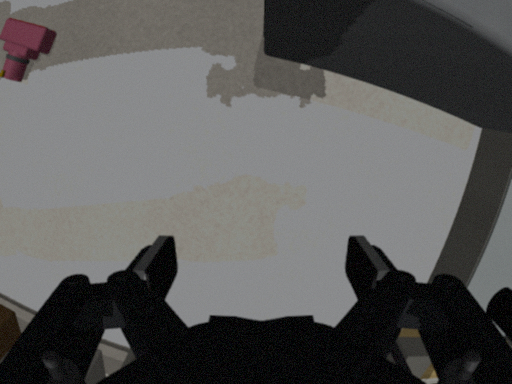

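Run:
```python
import cv2,numpy as np
a=cv2.imread('pics/scene0.png')[160:320,215:300]
b=cv2.imread('pics/top0.png')[110:240,110:285]
a=cv2.resize(a,None,fx=3.7,fy=3.7,interpolation=cv2.INTER_CUBIC);b=cv2.resize(b,None,fx=2.7,fy=2.7,interpolation=cv2.INTER_CUBIC)
o=np.zeros((600,800,3),np.uint8);o[:a.shape[0],:a.shape[1]]=a;o[:b.shape[0],320:320+b.shape[1]]=b[:,:480]
cv2.imwrite('pics/crop0.png',np.clip(o*1.6,0,255).astype(np.uint8))
```

```text
(no output)
```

View pics/crop0.png

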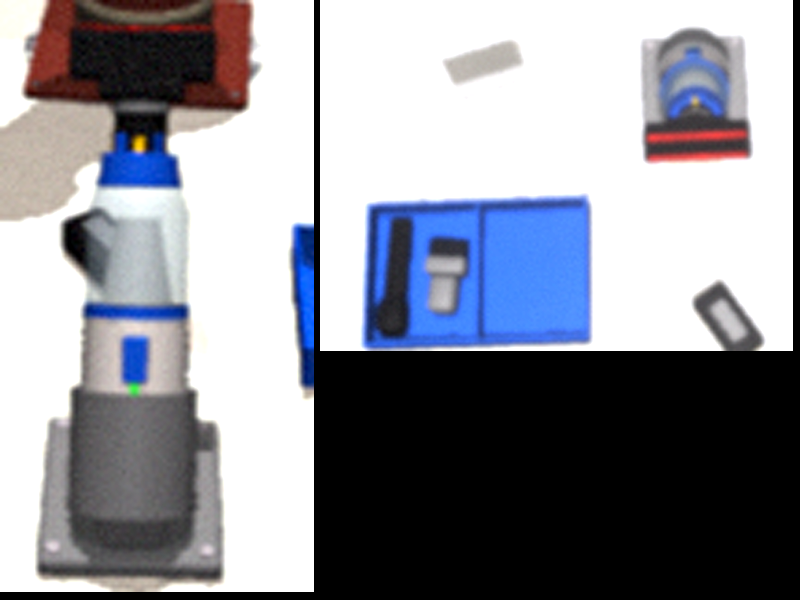

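Run:
```python
import cv2,numpy as np
a=cv2.imread('pics/scene0.png')[160:215,225:285]
b=cv2.imread('pics/top0.png')[115:180,222:277]
a=cv2.resize(a,None,fx=8,fy=8,interpolation=cv2.INTER_CUBIC)[:, :400];a=cv2.resize(cv2.imread('pics/scene0.png')[160:215,228:278],None,fx=8,fy=8,interpolation=cv2.INTER_CUBIC);b=cv2.resize(b[:,:50],None,fx=8,fy=8,interpolation=cv2.INTER_CUBIC)
o=np.zeros((600,800,3),np.uint8);o[:a.shape[0],:400]=a;o[:b.shape[0],400:]=b
o=np.clip(o*2.2,0,255).astype(np.uint8)
for i in range(0,800,80): cv2.line(o,(i,0),(i,5),(0,255,0),1)
cv2.imwrite('pics/crop1.png',o)
```

```text
(no output)
```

View pics/crop1.png

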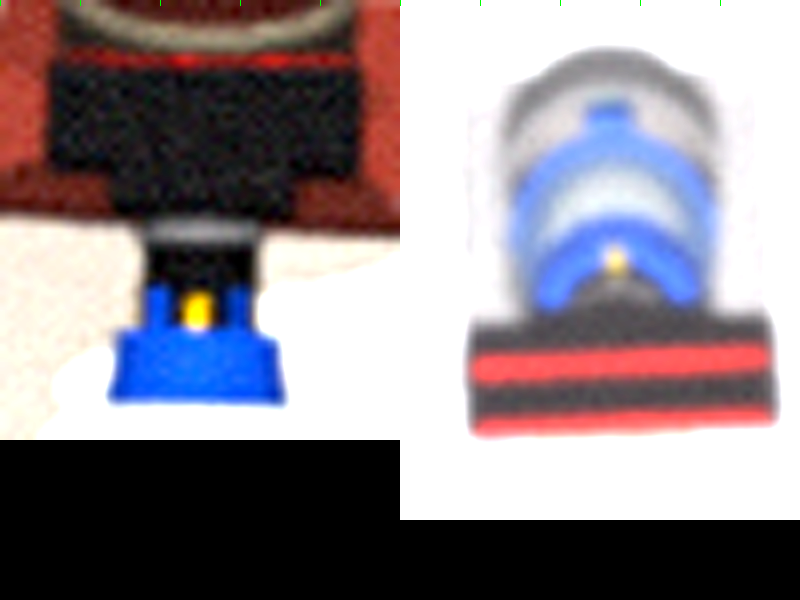

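Run:
```python
from h import *
s=dict(np.load('pics/scene0.npz'));t=dict(np.load('pics/top0.npz'))
o=-.44
A,e=tri((t,231+o,160.75+o),(s,273+o,167.5+o));B,e2=tri((t,268.25+o,159.4+o),(s,234.5+o,167.3+o))
Y,e3=tri((t,249+o,147.7+o),(s,252.6+o,198.7+o))
print('plusy',A.round(4),e,'minusy',B.round(4),e2,np.linalg.norm(A-B),'rib',Y.round(4),e3)
y=(A-B)/np.linalg.norm(A-B);print('y',y)
yaw=np.arctan2(-y[0],y[1]);print('yaw',yaw)
def frame(yaw):
    return Ro.from_euler('z',yaw)*Ro.from_euler('y',-np.radians(35))
R=frame(yaw).as_matrix()
M=(A+B)/2
G=M-R@[.016,0,.021]; print('grip',G.round(4)); 
print('axis rib dist', R.T@(Y-G))
P=[( x,yy,z) for z in (.022,-.014) for x in(-.016,.016) for yy in (-.052,.052)]+[(0,0,-.066)]
for d,n in((t,'top0'),(s,'scene0')):
    im=cv2.imread('pics/%s.png'%n);im=cv2.resize(im,None,fx=8,fy=8,interpolation=cv2.INTER_CUBIC)
    for p in P:
        q=(proj(d,G+R@np.array(p))+.5)*8-.5;cv2.circle(im,tuple(int(v) for v in q),4,(0,255,0),-1)
    q=(proj(d,G)+.5)*8; x,yv=int(q[0]),int(q[1]); cv2.imwrite('pics/ov_%s.png'%n,im[yv-200:yv+350,x-200:x+200])
a=cv2.imread('pics/ov_top0.png');b=cv2.imread('pics/ov_scene0.png');cv2.imwrite('pics/ov.png',np.clip(np.hstack([a,b])*2.,0,255).astype(np.uint8))
# tray: top-rim corners z=.04 in top image
im=cv2.cvtColor(cv2.imread('pics/top0.png'),cv2.COLOR_BGR2HSV)
m=cv2.inRange(im,(105,120,40),(125,255,255));m[:, :120]=0;m[:,220:]=0;m[:175]=0;m[250:]=0
c=max(cv2.findContours(m,0,2)[0],key=cv2.contourArea);r=cv2.minAreaRect(c);bx=cv2.boxPoints(r);print(bx)
for u,v in bx: print(plane(t,u,v,.04).round(4))
```

```text
plusy [0.5232 0.083  0.3116] [np.float64(0.0016388311705689861), np.float64(0.001638831170568994)] minusy [ 0.5295 -0.0146  0.3095] [np.float64(0.0007191512323571451), np.float64(0.0007191512323571507)] 0.0978589825027361 rib [0.5816 0.0374 0.2491] [np.float64(7.044634989982742e-05), np.float64(7.04463498998283e-05)]
y [-0.06450789  0.99767575  0.02195075]
yaw 0.0645682953235761
grip [0.5253 0.0341 0.2842]
axis rib dist [ 0.02612938 -0.00035653 -0.06109871]
[[124.2841  185.52386]
 [208.45726 182.71811]
 [210.2253  235.75919]
 [126.05214 238.56494]]
[0.5198 0.4345 0.04  ]
[0.5343 0.1671 0.04  ]
[0.3647 0.154  0.04  ]
[0.351  0.4136 0.04  ]
```

View pics/ov.png

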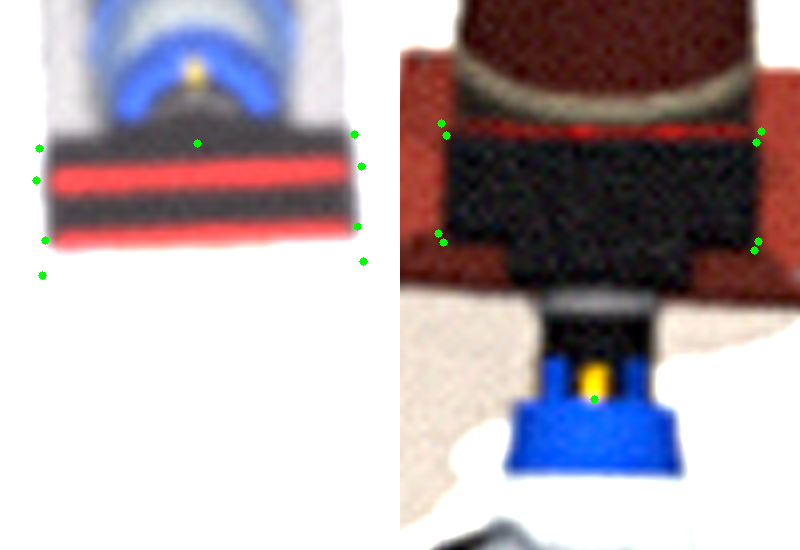

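```bash
cat >> h.py <<'E'
def rel(P,R,st=None):
    """shift cm and turn for target pos P, rot matrix R"""
    st=st or robot.get_state(); R0=Ro.from_rotvec(st['orientation']); 
    return (R0.inv().apply(np.array(P)-st['tool_pos'])*100).round(2),(R0.inv()*Ro.from_matrix(R)).as_rotvec().round(4)
def nozR(yaw): return (Ro.from_euler('z',yaw)*Ro.from_euler('y',-np.radians(35))).as_matrix()
def toolR(N,s=1):
    x=-N[:,2]; z=s*N[:,0]; return np.stack([x,np.cross(z,x),z],1)
E
python3 - <<'E'
from h import *
st=robot.get_state();print(Ro.from_rotvec(st['orientation']).as_matrix().round(3))
N=nozR(.06)
G=np.array([.5263,.0341,.285]) if 0 else np.array([.5264,.0339,.2981-.0])  # placeholder
M=(np.array([0.5232,0.083,0.3116])+[0.5295,-0.0146,0.3095])/2
G=M-N@[.0105,0,.0225];print('G',G)
for s in(1,-1):
    T=toolR(N,s); tcp=G+N@[0,0,-.012]; print(s,rel(tcp+N@[0,0,.12],T),T.round(2).tolist(),(tcp+N@[0,0,.12]).round(3))
s=dict(np.load('pics/scene0.npz'));t=dict(np.load('pics/top0.npz'))
P=[( x,yy,z) for z in (.022,-.014) for x in(-.016,.016) for yy in (-.052,.052)]+[(.02,0,-.066)]
o=[]
for d,n in((t,'top0'),(s,'scene0')):
    im=cv2.imread('pics/%s.png'%n);im=cv2.resize(im,None,fx=8,fy=8,interpolation=cv2.INTER_CUBIC)
    for p in P:
        q=(proj(d,G+N@np.array(p))+.5)*8-.5;cv2.circle(im,tuple(int(v) for v in q),4,(0,255,0),-1)
    q=(proj(d,G)+.5)*8; x,yv=int(q[0]),int(q[1]); o.append(im[yv-200:yv+350,x-200:x+200])
cv2.imwrite('pics/ov2.png',np.clip(np.hstack(o)*2.,0,255).astype(np.uint8))
E
```

```text
[[-0.     0.975  0.22 ]
 [ 0.001  0.22  -0.975]
 [-1.    -0.    -0.001]]
G [0.53064663 0.03445811 0.28609653]
1 (array([-14.32,  46.41, -57.67]), array([-1.3621, -0.5062,  0.4286])) [[0.57, -0.06, 0.82], [0.03, 1.0, 0.05], [-0.82, -0.0, 0.57]] [0.469 0.031 0.375]
-1 (array([-14.32,  46.41, -57.67]), array([1.6721, 0.4474, 0.5284])) [[0.57, 0.06, -0.82], [0.03, -1.0, -0.05], [-0.82, 0.0, -0.57]] [0.469 0.031 0.375]
```

View pics/ov2.png

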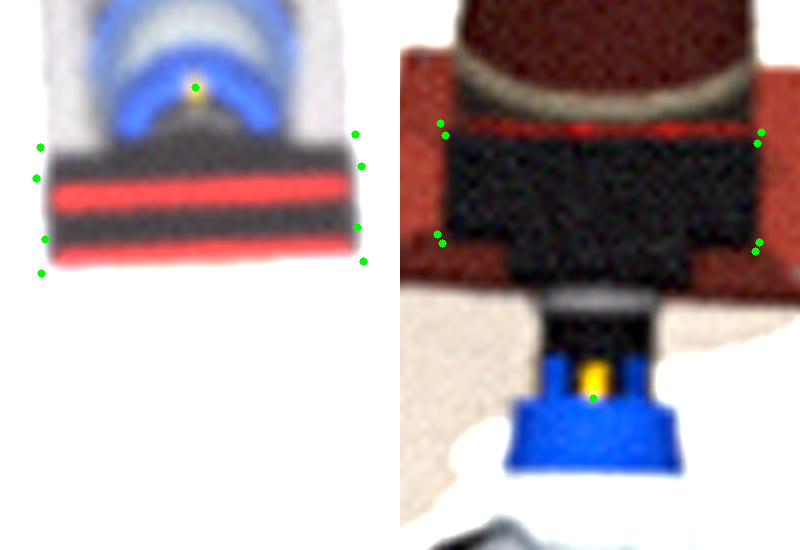

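Run:
```python
from h import *
from scipy.spatial.transform import Slerp
st=robot.get_state()
N=nozR(.06);T=toolR(N)
R0=Ro.from_euler('z',.62)*Ro.from_rotvec(st['orientation'])
print(rel([.42,-.42,.42],R0.as_matrix()))
```

```text
(array([-18.92,  31.73, -14.78]), array([-6.2e-01, -1.0e-04, -8.0e-04]))
```

Emit:
step_arm(
  targets=[
    {"x":-9,"y":15,"z":-7,"ax":-0.3,"grip":8.5},
    {"x":-9,"y":15,"z":-7,"ax":-0.3},
    {"x":-9,"y":15,"z":-7,"ax":-0.3},
    {"x":-19,"y":32,"z":-15,"ax":-0.62},
    {"x":-19,"y":32,"z":-15,"ax":-0.62},
    {"x":-19,"y":32,"z":-15,"ax":-0.62},
    {"x":-19,"y":32,"z":-15,"ax":-0.62},
    {"x":-19,"y":32,"z":-15,"ax":-0.62},
    {"x":-19,"y":32,"z":-15,"ax":-0.62},
    {"x":-19,"y":32,"z":-15,"ax":-0.62},
    {"x":-19,"y":32,"z":-15,"ax":-0.62},
  ],
  grip_force=100,
)

```text
validation failed for argument at $.ta...
```

Run:
```python
from h import *
st=robot.get_state();print(st)
N=nozR(.06);T=toolR(N);G=np.array([.5306,.0345,.2861])
print(rel(G+N@[0,0,.11],T))
```

```text
{'t': 0.15, 'qpos': array([ 1.24978387,  0.33374499,  0.03990065,  1.46602839, -0.01339794,
        1.34331926, -0.0584466 ]), 'qd': array([ 1.11784842e-03, -1.45870672e-03, -2.03879746e-04, -1.78951350e-03,
        9.33675277e-05,  2.39181190e-04, -1.88445710e-04]), 'tau': array([ 3.68846260e-03, -6.59044790e+01,  1.36774700e+00, -4.05868614e+01,
        1.69116544e-02,  9.68745968e-03, -4.66547453e-05]), 'tool_pos': array([ 0.14288648, -0.6337479 ,  0.23064776]), 'orientation': array([ 1.04498575,  1.30703999, -1.04381905]), 'force': array([-0.23769237,  0.53762222, -0.15012188]), 'torque': array([-0.04802603,  0.01375479,  0.00864711]), 'grip_width': 0.08520648050745948}
(array([-14.49,  46.3 , -57.69]), array([-1.3621, -0.5062,  0.4286]))
```

Rows evidently need all seven values.

Emit:
step_arm(
  targets=[
    {"ax":-0.3,"ay":0,"az":0,"x":-9,"y":15,"z":-7,"grip":8.5},
    {"ax":-0.3,"ay":0,"az":0,"x":-9,"y":15,"z":-7,"grip":8.5},
    {"ax":-0.3,"ay":0,"az":0,"x":-9,"y":15,"z":-7,"grip":8.5},
    {"ax":-0.62,"ay":0,"az":0,"x":-19,"y":32,"z":-15,"grip":8.5},
    {"ax":-0.62,"ay":0,"az":0,"x":-19,"y":32,"z":-15,"grip":8.5},
    {"ax":-0.62,"ay":0,"az":0,"x":-19,"y":32,"z":-15,"grip":8.5},
    {"ax":-0.62,"ay":0,"az":0,"x":-19,"y":32,"z":-15,"grip":8.5},
    {"ax":-0.62,"ay":0,"az":0,"x":-19,"y":32,"z":-15,"grip":8.5},
    {"ax":-0.62,"ay":0,"az":0,"x":-19,"y":32,"z":-15,"grip":8.5},
    {"ax":-0.62,"ay":0,"az":0,"x":-19,"y":32,"z":-15,"grip":8.5},
  ],
  grip_force=100,
)

```text
t: 1.15
tool_pos: [0.4231, -0.4165, 0.4209]
orientation: [0.569, 1.495, -0.568]
force: [0.2, -0.9, -1.6]
grip_width: 0.0854
```

Run:
```python
from h import *
st=robot.get_state();print(st['t'],st['qpos'],st['tool_pos'])
N=nozR(.06);T=toolR(N);G=np.array([.5306,.0345,.2861])
print(rel(G+N@[0,0,.11],T))
```

```text
1.15 [ 0.89170386  0.20472379 -0.23523794  1.24986768  0.04709366  1.69285604
 -0.05948145] [ 0.42310181 -0.41652371  0.42092582]
(array([  4.51,  36.39, -26.37]), array([-0.7615, -0.5789,  0.2393]))
```

Emit:
step_arm(
  targets=[
    {"ax":-0.38,"ay":-0.29,"az":0.12,"x":2.0,"y":18,"z":-13,"grip":8.5},
    {"ax":-0.38,"ay":-0.29,"az":0.12,"x":2.0,"y":18,"z":-13,"grip":8.5},
    {"ax":-0.38,"ay":-0.29,"az":0.12,"x":2.0,"y":18,"z":-13,"grip":8.5},
    {"ax":-0.76,"ay":-0.58,"az":0.24,"x":4.5,"y":36.4,"z":-26.4,"grip":8.5},
    {"ax":-0.76,"ay":-0.58,"az":0.24,"x":4.5,"y":36.4,"z":-26.4,"grip":8.5},
    {"ax":-0.76,"ay":-0.58,"az":0.24,"x":4.5,"y":36.4,"z":-26.4,"grip":8.5},
    {"ax":-0.76,"ay":-0.58,"az":0.24,"x":4.5,"y":36.4,"z":-26.4,"grip":8.5},
    {"ax":-0.76,"ay":-0.58,"az":0.24,"x":4.5,"y":36.4,"z":-26.4,"grip":8.5},
    {"ax":-0.76,"ay":-0.58,"az":0.24,"x":4.5,"y":36.4,"z":-26.4,"grip":8.5},
    {"ax":-0.76,"ay":-0.58,"az":0.24,"x":4.5,"y":36.4,"z":-26.4,"grip":8.5},
    {"ax":-0.76,"ay":-0.58,"az":0.24,"x":4.5,"y":36.4,"z":-26.4,"grip":8.5},
    {"ax":-0.76,"ay":-0.58,"az":0.24,"x":4.5,"y":36.4,"z":-26.4,"grip":8.5},
    {"ax":-0.76,"ay":-0.58,"az":0.24,"x":4.5,"y":36.4,"z":-26.4,"grip":8.5},
    {"ax":-0.76,"ay":-0.58,"az":0.24,"x":4.5,"y":36.4,"z":-26.4,"grip":8.5},
  ],
)

```text
t: 2.55
tool_pos: [0.5124, -0.0245, 0.3349]
orientation: [-0.017, 0.996, 0.078]
force: [-1.2, 3.8, 2.7]
grip_width: 0.0852
```

Run:
```python
from h import *
st=robot.get_state();print(st['t'],st['qpos'],st['tool_pos'],st['force'])
N=nozR(.06);T=toolR(N);G=np.array([.5306,.0345,.2861])
print(rel(G+N@[0,0,.11],T))
snap('wrist','w1');snap('scene','s1')
```

```text
2.55 [ 0.315947   -0.38042666 -0.224818    2.06613376 -0.24016472  0.88982059
  0.24808802] [ 0.51236291 -0.02450847  0.33489034] [-1.15976528  3.8315974   2.67325034]
(array([-5.56,  5.93, -1.23]), array([-0.0009, -0.036 , -0.0259]))
```

View pics/w1.png

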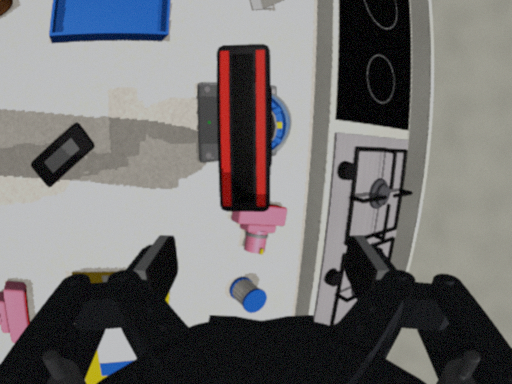

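View pics/s1.png

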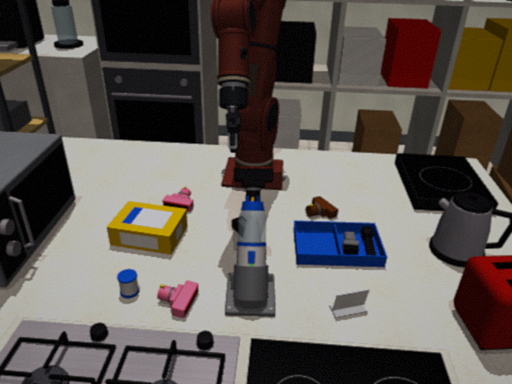

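```bash
cat >> h.py <<'E'
def fproj(d,X):
    c=d['R']@np.array(X)+d['t']; th=np.arctan2(np.hypot(c[0],c[1]),c[2]); K=d['intrinsics']; n=np.hypot(c[0],c[1])
    return np.array([K[0,2]+K[0,0]*th*c[0]/n,K[1,2]+K[1,1]*th*c[1]/n])
def fray(d,u,v):
    K=d['intrinsics'];a=(u-K[0,2])/K[0,0];b=(v-K[1,2])/K[1,1];th=np.hypot(a,b)
    r=np.array([np.sin(th)*a/th,np.sin(th)*b/th,np.cos(th)]); return -d['R'].T@d['t'],d['R'].T@r
E
python3 - <<'E'
from h import *
d=dict(np.load('pics/w1.npz'));N=nozR(.06);G=np.array([.5306,.0345,.2861])
im=cv2.imread('pics/w1.png');im=cv2.resize(im,None,fx=3,fy=3,interpolation=cv2.INTER_CUBIC)
for p in [( x,yy,z) for z in (.022,) for x in(-.016,.016) for yy in (-.052,.052)]+[(.02,0,-.066)]:
    q=fproj(d,G+N@np.array(p));print(p,q.round(1));q=(q+.5)*3;cv2.circle(im,(int(q[0]),int(q[1])),3,(0,255,0),-1)
cv2.imwrite('pics/ov3.png',im[90:690,540:940])
E
```

```text
(-0.016, -0.052, 0.022) [220.  212.2]
(-0.016, 0.052, 0.022) [217.4  42.8]
(0.016, -0.052, 0.022) [271.1 212.9]
(0.016, 0.052, 0.022) [271.7  41.3]
(0.02, 0, -0.066) [276.3 124.4]
```

View pics/ov3.png

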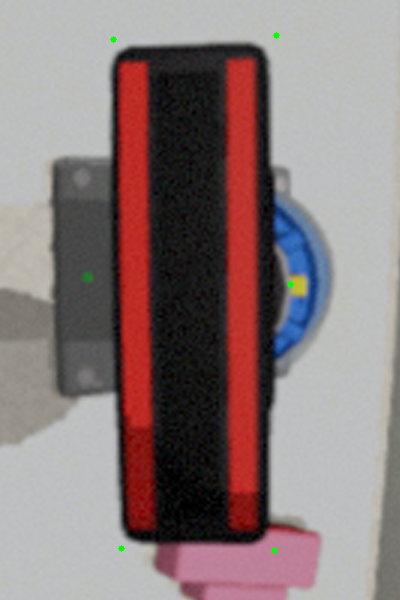

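Run:
```python
from h import *
s=dict(np.load('pics/scene0.npz'));t=dict(np.load('pics/top0.npz'));w=dict(np.load('pics/w1.npz'))
def tri3(L):
    A=np.zeros((3,3));b=np.zeros(3)
    for c,r in L: P=np.eye(3)-np.outer(r,r);A+=P;b+=P@c
    X=np.linalg.solve(A,b);return X.round(4),[round(np.linalg.norm(np.cross(X-c,r))*1e3,1) for c,r in L]
W=lambda x,y:fray(w,(540+x)/3-.5,(90+y)/3-.5)
o=-.44
A=[W(242,59),ray(t,231+o,160.75+o),ray(s,273+o,167.5+o)]
B=[W(243,531),ray(t,268.25+o,159.4+o),ray(s,234.5+o,167.3+o)]
for sel in ([0,1,2],[0,1],[0,2],[1,2]):
    print(sel,tri3([A[i] for i in sel]),tri3([B[i] for i in sel]))
rib=[W(298,286),ray(t,249+o,147.7+o),ray(s,252.6+o,198.7+o)]
print(tri3(rib))
```

```text
[0, 1, 2] (array([0.5227, 0.0824, 0.3108]), [np.float64(1.6), np.float64(1.2), np.float64(2.4)]) (array([ 0.5293, -0.0144,  0.3091]), [np.float64(0.7), np.float64(0.5), np.float64(1.0)])
[0, 1] (array([0.5246, 0.0819, 0.3068]), [np.float64(0.3), np.float64(0.3)]) (array([ 0.5299, -0.0141,  0.3078]), [np.float64(0.2), np.float64(0.2)])
[0, 2] (array([0.522 , 0.0828, 0.3106]), [np.float64(1.9), np.float64(1.9)]) (array([ 0.5291, -0.0146,  0.309 ]), [np.float64(0.8), np.float64(0.8)])
[1, 2] (array([0.5232, 0.083 , 0.3116]), [np.float64(1.6), np.float64(1.6)]) (array([ 0.5295, -0.0146,  0.3095]), [np.float64(0.7), np.float64(0.7)])
(array([0.5822, 0.0374, 0.2497]), [np.float64(0.7), np.float64(0.7), np.float64(0.2)])
```

Run:
```python
from h import *
N=nozR(.06);T=toolR(N);G=np.array([.531,.034,.285])
print(robot.get_state()['qpos'])
for h in (.045,-.011): print(G+N@[0,0,h],rel(G+N@[0,0,h],T))
```

```text
[ 0.35198627 -0.38070599 -0.25474479  2.06569378 -0.24592961  0.8906842
  0.25196635]
[0.50523551 0.03245227 0.32186184] (array([ 0.91,  5.86, -0.91]), array([-0.0018, -0.0393, -0.0172]))
[0.53729799 0.03437833 0.27598933] (array([ 6.51,  5.76, -0.69]), array([-0.0018, -0.0393, -0.0172]))
```

Emit:
step_arm(
  targets=[
    {"ax":0,"ay":-0.02,"az":-0.01,"x":0.9,"y":2.5,"z":-0.5,"grip":8.5},
    {"ax":0,"ay":-0.04,"az":-0.017,"x":0.9,"y":5.8,"z":-0.9,"grip":8.5},
    {"ax":0,"ay":-0.04,"az":-0.017,"x":0.9,"y":5.8,"z":-0.9,"grip":8.5},
    {"ax":0,"ay":-0.04,"az":-0.017,"x":0.9,"y":5.8,"z":-0.9,"grip":8.5},
    {"ax":0,"ay":-0.04,"az":-0.017,"x":0.9,"y":5.8,"z":-0.9,"grip":8.5},
    {"ax":0,"ay":-0.04,"az":-0.017,"x":0.9,"y":5.8,"z":-0.9,"grip":8.5},
    {"ax":0,"ay":-0.04,"az":-0.017,"x":0.9,"y":5.8,"z":-0.9,"grip":8.5},
  ],
)

```text
t: 3.35
tool_pos: [0.5205, 0.0303, 0.3178]
orientation: [-0.025, 0.971, 0.049]
force: [0.7, -0.1, 0.4]
grip_width: 0.0848
```

Run:
```python
from h import *
N=nozR(.06);T=toolR(N);G=np.array([.531,.034,.285])
st=robot.get_state();print(st['qpos'],st['force'])
for h in (.045,-.011): print(rel(G+N@[0,0,h],T))
d=snap('wrist','w2')
im=cv2.resize(d['img'][:,:,::-1],None,fx=1.5,fy=1.5,interpolation=cv2.INTER_CUBIC)
for p in [( x,yy,z) for z in (.022,) for x in(-.016,.016) for yy in (-.052,.052)]+[(.02,0,-.066)]:
    q=fproj(d,G+N@np.array(p));q=(q+.5)*1.5;cv2.circle(im,(int(q[0]),int(q[1])),2,(0,255,0),-1)
cv2.imwrite('pics/w2o.png',im)
```

```text
[ 0.14912881 -0.38041066 -0.25681189  2.1087068  -0.08007321  0.80283847
 -0.02914594] [ 0.74572454 -0.08772897  0.44444845]
(array([-1.19,  0.29, -1.02]), array([-0.0067, -0.0108,  0.0035]))
(array([ 4.41,  0.31, -0.96]), array([-0.0067, -0.0108,  0.0035]))
```

View pics/w2o.png

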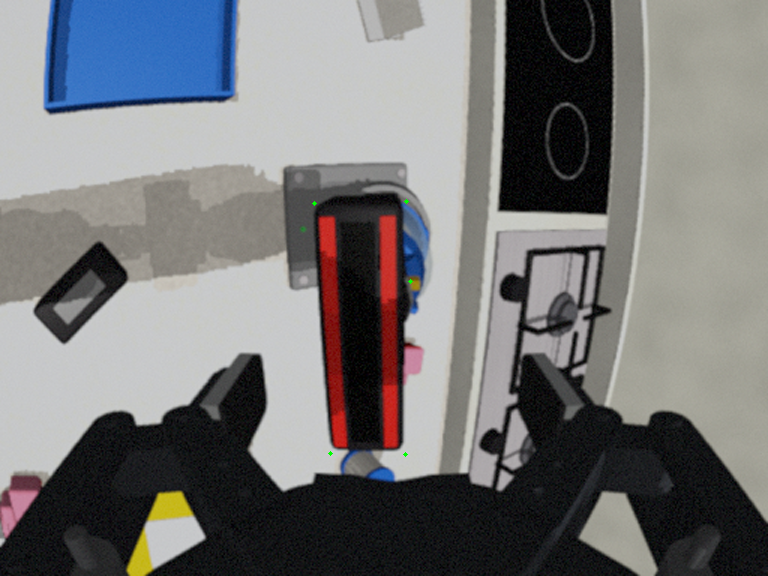

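Emit:
step_arm(
  targets=[
    {"ax":-0.003,"ay":-0.005,"az":0,"x":1.5,"y":0.2,"z":-0.5,"grip":8.5},
    {"ax":-0.007,"ay":-0.01,"az":0.003,"x":3.0,"y":0.3,"z":-0.8,"grip":8.5},
    {"ax":-0.007,"ay":-0.01,"az":0.003,"x":4.5,"y":0.3,"z":-0.96,"grip":8.5},
    {"ax":-0.007,"ay":-0.01,"az":0.003,"x":4.5,"y":0.3,"z":-0.96,"grip":8.5},
    {"ax":-0.007,"ay":-0.01,"az":0.003,"x":4.5,"y":0.3,"z":-0.96,"grip":8.5},
    {"ax":-0.007,"ay":-0.01,"az":0.003,"x":4.5,"y":0.3,"z":-0.96,"grip":8.5},
    {"ax":-0.007,"ay":-0.01,"az":0.003,"x":4.5,"y":0.3,"z":-0.96,"grip":8.5},
  ],
)

```text
t: 4.1
tool_pos: [0.538, 0.0346, 0.2763]
orientation: [-0.03, 0.959, 0.055]
force: [-0.1, 0.3, 0.2]
grip_width: 0.0852
```

Run:
```python
from h import *
N=nozR(.06);T=toolR(N);G=np.array([.531,.034,.285])
st=robot.get_state();print(st['qpos'],st['force'])
print(rel(G+N@[0,0,-.012],T))
snap('wrist','w3');snap('scene','s3')
b=cv2.imread('pics/s3.png')[130:220,205:300];b=cv2.resize(b,None,fx=4,fy=4,interpolation=cv2.INTER_CUBIC)
w=cv2.imread('pics/w3.png')[:360,:420]
cv2.imwrite('pics/c3.png',np.clip(np.hstack([b,w])*1.5,0,255).astype(np.uint8))
```

```text
[ 0.15003207 -0.32173848 -0.27813856  2.15905624 -0.06293509  0.68270555
 -0.04494509] [-0.12968503  0.31863746  0.21265751]
(array([ 0.09, -0.02, -0.08]), array([0.0007, 0.0006, 0.0003]))
```

View pics/c3.png

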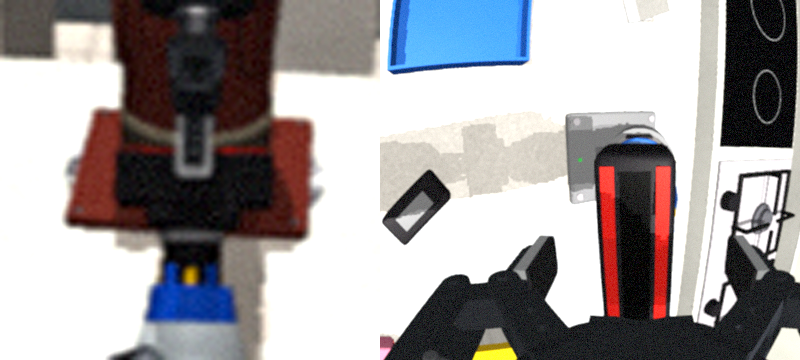

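Emit:
step_arm(
  targets=[
    {"ax":0,"ay":0,"az":0,"x":0.1,"y":0,"z":-0.08,"grip":5},
    {"ax":0,"ay":0,"az":0,"x":0.1,"y":0,"z":-0.08,"grip":3.6},
    {"ax":0,"ay":0,"az":0,"x":0.1,"y":0,"z":-0.08,"grip":2.8},
    {"ax":0,"ay":0,"az":0,"x":0.1,"y":0,"z":-0.08,"grip":2.8},
    {"ax":0,"ay":0,"az":0,"x":0.1,"y":0,"z":-0.08,"grip":2.8},
    {"ax":0,"ay":0,"az":0,"x":0.1,"y":0,"z":-0.08,"grip":2.8},
  ],
  grip_force=40,
)

```text
t: 4.8
tool_pos: [0.5371, 0.0347, 0.2744]
orientation: [-0.03, 0.961, 0.056]
force: [-5.3, 1.3, 2.4]
grip_width: 0.0315
```

Run:
```python
from h import *
st=robot.get_state();print(st['qpos'],st['force'],st['torque'],st['grip_width'])
snap('scene','s4')
b=cv2.imread('pics/s4.png')[130:220,205:300];b=cv2.resize(b,None,fx=5,fy=5,interpolation=cv2.INTER_CUBIC)
cv2.imwrite('pics/c4.png',np.clip(b*1.7,0,255).astype(np.uint8))
```

```text
[ 0.14972944 -0.32136024 -0.27860884  2.16200767 -0.06278332  0.68135662
 -0.04535489] [-5.27141018  1.26005625  2.35040683] [0.25943865 1.18320039 0.1637515 ] 0.03148906211620118
```

View pics/c4.png

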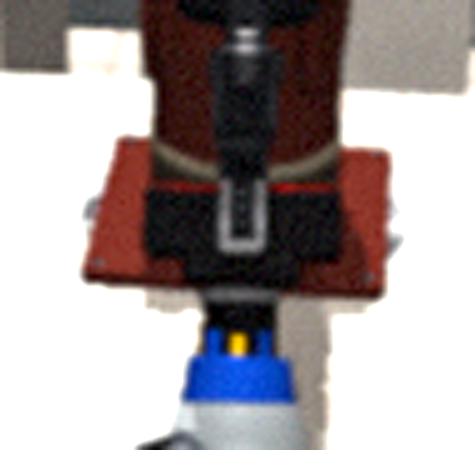

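Emit:
step_arm(
  targets=[
    {"ax":0,"ay":0,"az":0,"x":0,"y":0,"z":0,"grip":2.5},
    {"ax":0,"ay":0,"az":0,"x":0,"y":0,"z":0,"grip":2.5},
    {"ax":0.12,"ay":0,"az":0,"x":-0.03,"y":0,"z":0,"grip":2.5},
    {"ax":0.24,"ay":0,"az":0,"x":-0.09,"y":0,"z":0,"grip":2.5},
    {"ax":0.12,"ay":0,"az":0,"x":-0.13,"y":0,"z":0,"grip":2.5},
    {"ax":0,"ay":0,"az":0,"x":-0.19,"y":0,"z":0,"grip":2.5},
    {"ax":-0.12,"ay":0,"az":0,"x":-0.25,"y":0,"z":0,"grip":2.5},
    {"ax":-0.24,"ay":0,"az":0,"x":-0.31,"y":0,"z":0,"grip":2.5},
    {"ax":-0.12,"ay":0,"az":0,"x":-0.35,"y":0,"z":0,"grip":2.5},
    {"ax":0,"ay":0,"az":0,"x":-0.41,"y":0,"z":0,"grip":2.5},
  ],
  grip_force=100,
)

```text
t: 5.85
tool_pos: [0.5347, 0.035, 0.2774]
orientation: [-0.027, 0.962, 0.055]
force: [-3.7, 0.3, 0.3]
grip_width: 0.0309
```

```bash
cat > chk.py <<'E'
from h import *
import sys
N=nozR(.06);T=toolR(N);G=np.array([.531,.034,.285])
st=robot.get_state();R=Ro.from_rotvec(st['orientation']).as_matrix()
print('t',st['t'],'q',st['qpos'].round(3),'Ftool',(R.T@st['force']).round(1),'Ttool',(R.T@st['torque']).round(2),st['grip_width'])
print('noz-frame tcp',(N.T@(st['tool_pos']-G)*1e3).round(1),'turn',(Ro.from_matrix(T).inv()*Ro.from_rotvec(st['orientation'])).as_rotvec().round(3))
n=sys.argv[1];snap('scene','s'+n)
b=cv2.imread('pics/s%s.png'%n)[130:330,205:300];b=cv2.resize(b,None,fx=5,fy=5,interpolation=cv2.INTER_CUBIC)
b0=cv2.imread('pics/s4.png')[130:330,205:300];b0=cv2.resize(b0,None,fx=5,fy=5,interpolation=cv2.INTER_CUBIC)
cv2.imwrite('pics/c%s.png'%n,np.clip(np.hstack([b0[:600,60:400],b[:600,60:400]])*1.7,0,255).astype(np.uint8))
E
python3 chk.py 5
```

```text
t 5.85 q [ 0.147 -0.329 -0.276  2.161 -0.065  0.691 -0.047] Ftool [-2.3  0.5 -2.8] Ttool [-0.46  1.03  0.05] 0.030856445968268108
noz-frame tcp [-1.3  0.8 -8.4] turn [0.002 0.002 0.   ]
```

View pics/c5.png

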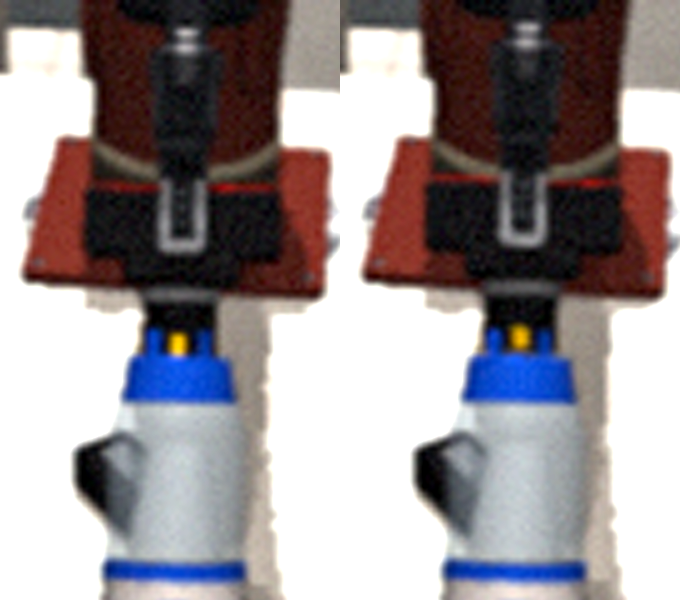

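Emit:
step_arm(
  targets=[
    {"ax":0.12,"ay":0,"az":0,"x":-0.05,"y":0,"z":0,"grip":2.5},
    {"ax":0.24,"ay":0,"az":0,"x":-0.11,"y":0,"z":0,"grip":2.5},
    {"ax":0.12,"ay":0,"az":0,"x":-0.15,"y":0,"z":0,"grip":2.5},
    {"ax":0,"ay":0,"az":0,"x":-0.21,"y":0,"z":0,"grip":2.5},
    {"ax":-0.12,"ay":0,"az":0,"x":-0.27,"y":0,"z":0,"grip":2.5},
    {"ax":-0.24,"ay":0,"az":0,"x":-0.33,"y":0,"z":0,"grip":2.5},
    {"ax":-0.12,"ay":0,"az":0,"x":-0.37,"y":0,"z":0,"grip":2.5},
    {"ax":0,"ay":0,"az":0,"x":-0.43,"y":0,"z":0,"grip":2.5},
    {"ax":0.12,"ay":0,"az":0,"x":-0.49,"y":0,"z":0,"grip":2.5},
    {"ax":0.24,"ay":0,"az":0,"x":-0.55,"y":0,"z":0,"grip":2.5},
    {"ax":0.12,"ay":0,"az":0,"x":-0.59,"y":0,"z":0,"grip":2.5},
    {"ax":0,"ay":0,"az":0,"x":-0.65,"y":0,"z":0,"grip":2.5},
    {"ax":-0.12,"ay":0,"az":0,"x":-0.71,"y":0,"z":0,"grip":2.5},
    {"ax":-0.24,"ay":0,"az":0,"x":-0.77,"y":0,"z":0,"grip":2.5},
    {"ax":-0.12,"ay":0,"az":0,"x":-0.81,"y":0,"z":0,"grip":2.5},
    {"ax":0,"ay":0,"az":0,"x":-0.87,"y":0,"z":0,"grip":2.5},
  ],
)

```text
t: 7.5
tool_pos: [0.5296, 0.0347, 0.2843]
orientation: [-0.019, 0.962, 0.05]
force: [7.1, -3.5, -6.8]
grip_width: 0.0306
```

```bash
python3 chk.py 6
```

```text
t 7.5 q [ 0.145 -0.346 -0.271  2.158 -0.07   0.711 -0.051] Ftool [ 9.5 -3.9  1.8] Ttool [-0.43  0.31 -0.78] 0.030601927637742547
noz-frame tcp [-1.5  0.8  0.2] turn [0.011 0.002 0.   ]
```

View pics/c6.png

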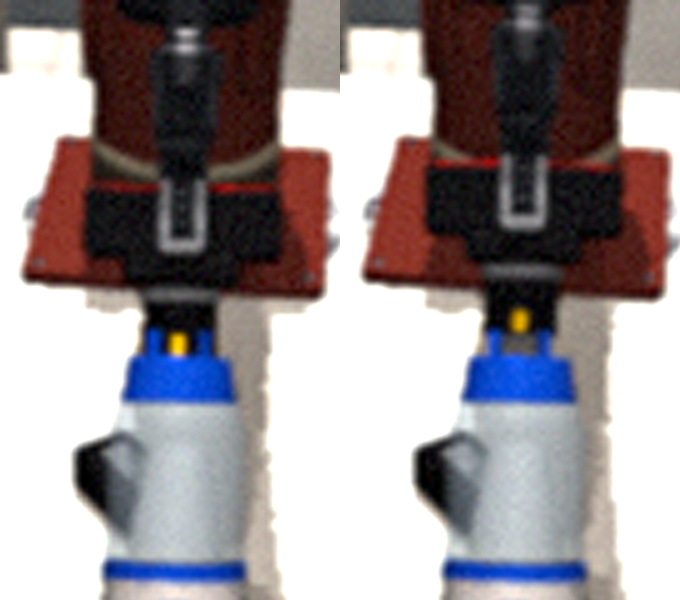

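Emit:
step_arm(
  targets=[
    {"ax":0.12,"ay":0,"az":0,"x":-0.04,"y":0,"z":0,"grip":2.5},
    {"ax":0.24,"ay":0,"az":0,"x":-0.1,"y":0,"z":0,"grip":2.5},
    {"ax":0.12,"ay":0,"az":0,"x":-0.14,"y":0,"z":0,"grip":2.5},
    {"ax":0,"ay":0,"az":0,"x":-0.2,"y":0,"z":0,"grip":2.5},
    {"ax":-0.12,"ay":0,"az":0,"x":-0.26,"y":0,"z":0,"grip":2.5},
    {"ax":-0.24,"ay":0,"az":0,"x":-0.32,"y":0,"z":0,"grip":2.5},
    {"ax":-0.12,"ay":0,"az":0,"x":-0.36,"y":0,"z":0,"grip":2.5},
    {"ax":0,"ay":0,"az":0,"x":-0.42,"y":0,"z":0,"grip":2.5},
    {"ax":0.12,"ay":0,"az":0,"x":-0.48,"y":0,"z":0,"grip":2.5},
    {"ax":0.24,"ay":0,"az":0,"x":-0.54,"y":0,"z":0,"grip":2.5},
    {"ax":0.12,"ay":0,"az":0,"x":-0.58,"y":0,"z":0,"grip":2.5},
    {"ax":0,"ay":0,"az":0,"x":-0.64,"y":0,"z":0,"grip":2.5},
  ],
)

```text
t: 8.75
tool_pos: [0.5258, 0.0335, 0.2896]
orientation: [-0.018, 0.963, 0.049]
force: [-0.6, -1.1, 0.9]
grip_width: 0.0308
```

```bash
python3 chk.py 7
```

```text
t 8.75 q [ 0.141 -0.358 -0.264  2.155 -0.071  0.726 -0.05 ] Ftool [-1.1 -1.1 -0.1] Ttool [-0.02  0.71 -0.33] 0.030809401364295396
noz-frame tcp [-1.6 -0.2  6.8] turn [ 0.012  0.003 -0.001]
```

View pics/c7.png

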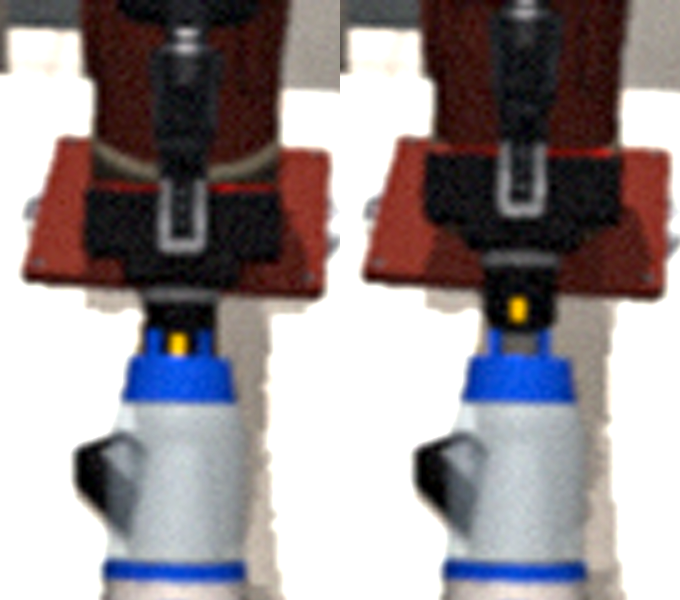

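Emit:
step_arm(
  targets=[
    {"ax":0,"ay":0.03,"az":0,"x":-0.3,"y":0,"z":0.14,"grip":2.5},
    {"ax":0,"ay":0.06,"az":0,"x":-0.6,"y":0,"z":0.29,"grip":2.5},
    {"ax":0,"ay":0.08,"az":0,"x":-0.9,"y":0,"z":0.39,"grip":2.5},
    {"ax":0,"ay":0.1,"az":0,"x":-1.2,"y":0,"z":0.52,"grip":2.5},
    {"ax":0,"ay":0.13,"az":0,"x":-1.5,"y":0,"z":0.7,"grip":2.5},
    {"ax":0,"ay":0.15,"az":0,"x":-1.9,"y":0,"z":0.82,"grip":2.5},
    {"ax":0,"ay":0.17,"az":0,"x":-2.3,"y":0,"z":0.92,"grip":2.5},
    {"ax":0,"ay":0.17,"az":0,"x":-2.3,"y":0,"z":0.92,"grip":2.5},
  ],
)

```text
t: 9.6
tool_pos: [0.5207, 0.0334, 0.3142]
orientation: [-0.031, 1.132, 0.052]
force: [0.1, 0.1, -1.2]
grip_width: 0.0304
```

```bash
python3 chk.py 8
```

```text
t 9.6 q [ 0.146 -0.269 -0.265  1.982 -0.051  0.982 -0.05 ] Ftool [ 1.2  0.1 -0.4] Ttool [-0.01  0.6  -0.  ] 0.030402368085936375
noz-frame tcp [ 8.2  0.  29.8] turn [0.004 0.172 0.   ]
```

View pics/c8.png

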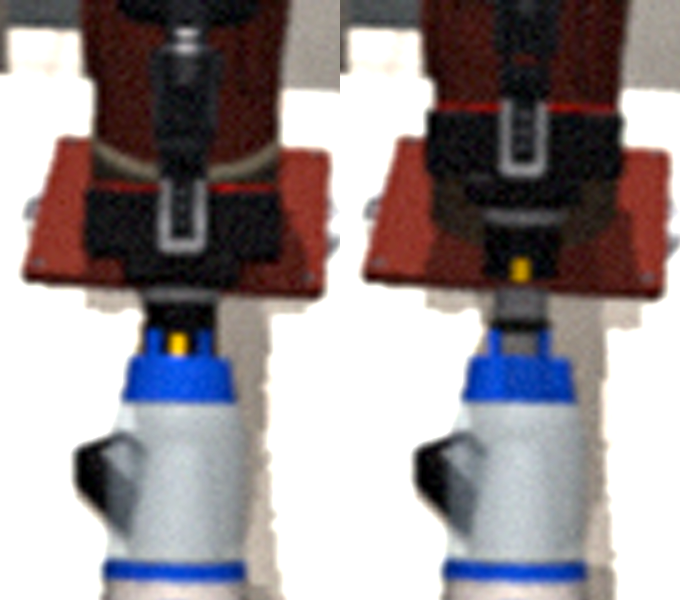

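Run:
```python
from h import *
t=dict(np.load('pics/top0.npz'))
print('divider',plane(t,169.3,210,.04))
c=np.cos(.06);s=np.sin(.06)
x=np.array([0,0,-1.]);z=np.array([c,s,0]);T=np.stack([x,np.cross(z,x),z],1)
print(rel([.50,.033,.36],T)); print(rel([.447,.229,.20],T))
```

```text
divider [0.44335531 0.28603391 0.04      ]
(array([-5.06,  0.08,  0.12]), array([-0.0036,  0.4385, -0.0011]))
(array([  7.69,  19.92, -10.47]), array([-0.0036,  0.4385, -0.0011]))
```

Emit:
step_arm(
  targets=[
    {"ax":0,"ay":0.05,"az":0,"x":-1.5,"y":0,"z":0.1,"grip":2.5},
    {"ax":0,"ay":0.15,"az":0,"x":-3.5,"y":0,"z":0.1,"grip":2.5},
    {"ax":0,"ay":0.27,"az":0,"x":-5.0,"y":0,"z":0.1,"grip":2.5},
    {"ax":0,"ay":0.39,"az":0,"x":-5.0,"y":2.0,"z":0,"grip":2.5},
    {"ax":0,"ay":0.4385,"az":0,"x":-5.0,"y":5.0,"z":-1.0,"grip":2.5},
    {"ax":0,"ay":0.4385,"az":0,"x":-4.0,"y":9.0,"z":-3.5,"grip":2.5},
    {"ax":0,"ay":0.4385,"az":0,"x":-2.0,"y":12.5,"z":-5.5,"grip":2.5},
    {"ax":0,"ay":0.4385,"az":0,"x":0.5,"y":16.0,"z":-8.0,"grip":2.5},
    {"ax":0,"ay":0.4385,"az":0,"x":4.0,"y":18.5,"z":-9.5,"grip":2.5},
    {"ax":0,"ay":0.4385,"az":0,"x":7.0,"y":19.5,"z":-10.4,"grip":2.5},
    {"ax":0,"ay":0.4385,"az":0,"x":7.7,"y":19.5,"z":-10.4,"grip":2.5},
    {"ax":0,"ay":0.4385,"az":0,"x":7.7,"y":19.5,"z":-10.4,"grip":2.5},
    {"ax":0,"ay":0.4385,"az":0,"x":7.7,"y":19.5,"z":-10.4,"grip":2.5},
  ],
)

```text
t: 10.95
tool_pos: [0.4489, 0.2241, 0.2016]
orientation: [-0.042, 1.569, 0.045]
force: [-0.2, -0.0, -1.0]
grip_width: 0.0308
```

Run:
```python
from h import *
c=np.cos(.06);s=np.sin(.06)
x=np.array([0,0,-1.]);z=np.array([c,s,0]);T=np.stack([x,np.cross(z,x),z],1)
st=robot.get_state();print(st['t'],st['qpos'].round(3),st['tool_pos'],st['force'])
print(rel([.447,.225,.08],T))
a=snap('scene','s9')['img'];b=snap('top','t9')['img'];w=snap('wrist','w9')['img']
a=cv2.resize(a[170:310,200:400],None,fx=2,fy=2);b=cv2.resize(b[110:250,110:310],None,fx=2,fy=2)
o=np.vstack([np.hstack([a,b]),cv2.resize(w,(400,300)).repeat(1,0) if 0 else np.hstack([cv2.resize(w,(400,300)),np.zeros((300,400,3),np.uint8)])])
cv2.imwrite('pics/c9.png',np.clip(o[:,:,::-1]*1.5,0,255).astype(np.uint8))
```

```text
10.95 [-0.065  0.081 -0.506  1.839  0.04   1.23  -0.528] [0.44894146 0.22414553 0.20155249] [-0.15608982 -0.04666513 -0.96961517]
(array([12.16,  0.07, -0.21]), array([-0.0047,  0.0015, -0.0023]))
```

View pics/c9.png

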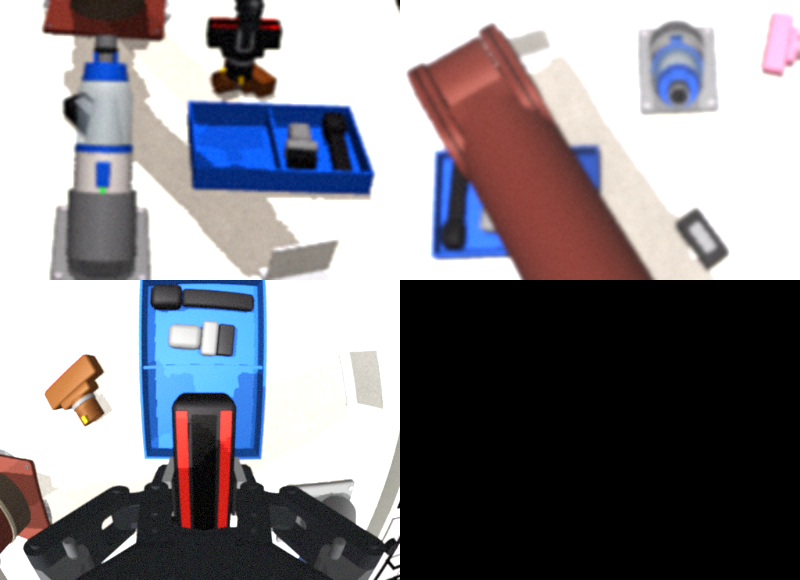

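Run:
```python
from h import *
d=dict(np.load('pics/w9.npz'))
for u,v in((188,227),(337,227),(183,112),(335,112)):
    c,r=fray(d,u,v);print((c+r*(.04-c[2])/r[2]).round(4))
```

```text
[0.3707 0.1601 0.04  ]
[0.5394 0.1693 0.04  ]
[0.3653 0.2874 0.04  ]
[0.5227 0.2959 0.04  ]
```

Emit:
step_arm(
  targets=[
    {"ax":0,"ay":0,"az":0,"x":4,"y":0.1,"z":0.1,"grip":2.5},
    {"ax":0,"ay":0,"az":0,"x":8,"y":0.2,"z":0.1,"grip":2.5},
    {"ax":0,"ay":0,"az":0,"x":11.5,"y":0.2,"z":0.1,"grip":2.5},
    {"ax":0,"ay":0,"az":0,"x":13,"y":0.2,"z":0.1,"grip":2.5},
    {"ax":0,"ay":0,"az":0,"x":13.5,"y":0.2,"z":0.1,"grip":2.5},
    {"ax":0,"ay":0,"az":0,"x":13.5,"y":0.2,"z":0.1,"grip":2.5},
    {"ax":0,"ay":0,"az":0,"x":13.5,"y":0.2,"z":0.1,"grip":2.5},
  ],
)

```text
t: 11.8
tool_pos: [0.4512, 0.2272, 0.0682]
orientation: [-0.041, 1.566, 0.046]
force: [-0.1, -0.1, -0.8]
grip_width: 0.031
```

Run:
```python
from h import *
st=robot.get_state();print(st['t'],st['tool_pos'],st['force'],st['qpos'].round(3))
a=snap('scene','s10')['img']
a=cv2.resize(a[190:270,280:400],None,fx=6,fy=6,interpolation=cv2.INTER_CUBIC)
cv2.imwrite('pics/c10.png',np.clip(a[:,:,::-1]*1.6,0,255).astype(np.uint8))
```

```text
11.8 [0.45116743 0.2272312  0.06824992] [-0.06112882 -0.13427917 -0.81748126] [-0.099  0.232 -0.502  1.979  0.135  0.957 -0.612]
```

View pics/c10.png

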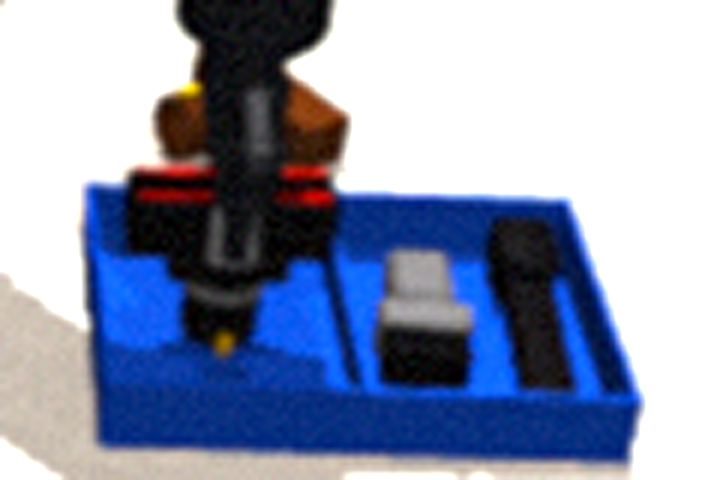

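Emit:
step_arm(
  targets=[
    {"ax":0,"ay":0,"az":0,"x":0.3,"y":0,"z":0,"grip":2.5},
    {"ax":0,"ay":0,"az":0,"x":0.6,"y":0,"z":0,"grip":2.5},
    {"ax":0,"ay":0,"az":0,"x":0.8,"y":0,"z":0,"grip":2.5},
    {"ax":0,"ay":0,"az":0,"x":0.8,"y":0,"z":0,"grip":2.5},
  ],
)

```text
t: 12.25
tool_pos: [0.451, 0.2272, 0.06]
orientation: [-0.041, 1.566, 0.046]
force: [0.6, 0.0, -1.8]
grip_width: 0.0308
```

Emit:
step_arm(
  targets=[
    {"ax":0,"ay":0,"az":0,"x":0.1,"y":0,"z":0,"grip":2.5},
    {"ax":0,"ay":0,"az":0,"x":0.2,"y":0,"z":0,"grip":2.5},
    {"ax":0,"ay":0,"az":0,"x":0.2,"y":0,"z":0,"grip":2.5},
  ],
)

```text
t: 12.55
tool_pos: [0.4509, 0.2271, 0.0578]
orientation: [-0.041, 1.566, 0.046]
force: [0.1, 0.4, -2.0]
grip_width: 0.031
```

Emit:
step_arm(
  targets=[
    {"ax":0,"ay":0,"az":0,"x":0.1,"y":0,"z":0,"grip":2.5},
    {"ax":0,"ay":0,"az":0,"x":0.15,"y":0,"z":0,"grip":2.5},
    {"ax":0,"ay":0,"az":0,"x":0.15,"y":0,"z":0,"grip":2.5},
  ],
)

```text
t: 12.85
tool_pos: [0.4511, 0.2274, 0.0574]
orientation: [-0.041, 1.566, 0.046]
force: [-4.4, -0.9, 12.4]
grip_width: 0.0308
```

Emit:
step_arm(
  targets=[
    {"ax":0,"ay":0,"az":0,"x":0,"y":0,"z":0,"grip":2.5},
    {"ax":0,"ay":0,"az":0,"x":0,"y":0,"z":0,"grip":2.5},
  ],
  grip_force=40,
)

```text
t: 13.05
tool_pos: [0.4512, 0.2275, 0.0575]
orientation: [-0.041, 1.565, 0.046]
force: [-0.6, -0.0, -0.1]
grip_width: 0.0305
```

Emit:
step_arm(
  targets=[
    {"ax":0,"ay":0,"az":0,"x":0,"y":0,"z":0,"grip":3.1},
    {"ax":0,"ay":0,"az":0,"x":0,"y":0,"z":0,"grip":3.4},
    {"ax":0,"ay":0,"az":0,"x":0,"y":0,"z":0,"grip":4.0},
    {"ax":0,"ay":0,"az":0,"x":0,"y":0,"z":0,"grip":5.0},
    {"ax":0,"ay":0,"az":0,"x":0,"y":0,"z":0,"grip":6.5},
    {"ax":0,"ay":0,"az":0,"x":0,"y":0,"z":0,"grip":8.0},
    {"ax":0,"ay":0,"az":0,"x":0,"y":0,"z":0,"grip":8.0},
  ],
)

```text
t: 13.75
tool_pos: [0.4513, 0.2275, 0.0575]
orientation: [-0.041, 1.565, 0.046]
force: [-0.3, 0.3, 0.6]
grip_width: 0.08
```

Run:
```python
from h import *
st=robot.get_state();print(st['t'],st['tool_pos'],st['force'],st['grip_width'])
a=snap('scene','s11')['img'];w=snap('wrist','w11')['img']
a=cv2.resize(a[190:270,280:400],None,fx=3.3,fy=3.3,interpolation=cv2.INTER_CUBIC);w=cv2.resize(w,(400,a.shape[0]))
cv2.imwrite('pics/c11.png',np.clip(np.hstack([a,w])[:,:,::-1]*1.6,0,255).astype(np.uint8))
```

```text
13.75 [0.4512529  0.22752101 0.05754459] [-0.33336048  0.29463799  0.63620318] 0.0800015581857007
```

View pics/c11.png

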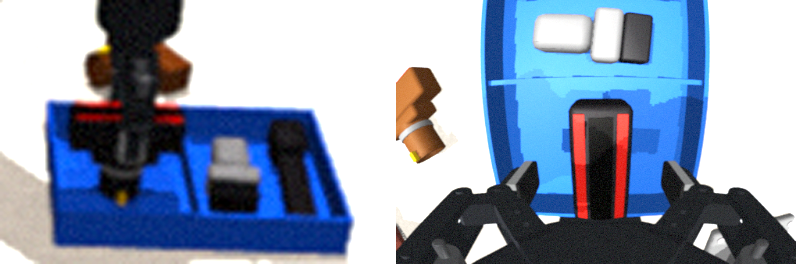

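The nozzle stands on its own, with the fingers clear on both sides. Retreating straight up.

Emit:
step_arm(
  targets=[
    {"ax":0,"ay":0,"az":0,"x":-1,"y":0,"z":0,"grip":8.4},
    {"ax":0,"ay":0,"az":0,"x":-3,"y":0,"z":0,"grip":8.4},
    {"ax":0,"ay":0,"az":0,"x":-6,"y":0,"z":0,"grip":8.4},
    {"ax":0,"ay":0,"az":0,"x":-10,"y":0,"z":0,"grip":8.4},
    {"ax":0,"ay":0,"az":0,"x":-14,"y":0,"z":0,"grip":8.4},
    {"ax":0,"ay":0,"az":0,"x":-17,"y":0,"z":0,"grip":8.4},
    {"ax":0,"ay":0,"az":0,"x":-17,"y":0,"z":0,"grip":8.4},
    {"ax":0,"ay":0,"az":0,"x":-17,"y":0,"z":0,"grip":8.4},
    {"ax":0,"ay":0,"az":0,"x":-17,"y":0,"z":0,"grip":8.4},
  ],
)

```text
t: 14.75
tool_pos: [0.4499, 0.2267, 0.2268]
orientation: [-0.042, 1.567, 0.046]
force: [0.2, -0.2, 0.4]
grip_width: 0.0841
```

Run:
```python
from h import *
st=robot.get_state();print(st['t'],st['tool_pos'],st['force'],st['qpos'].round(3))
a=snap('scene','s12')['img'];w=snap('wrist','w12')['img'];b=cv2.imread('pics/s4.png')[:,:,::-1]
d=np.abs(a.astype(int)-cv2.imread('pics/scene0.png')[:,:,::-1]).max(2)
a=a[150:350,90:400];w=cv2.resize(w,(400,300))
o=np.zeros((600,800,3),np.uint8);o[:258,:400]=cv2.resize(a,(400,258));o[:300,400:]=w;o[300:558,:400]=cv2.resize(cv2.imread('pics/scene0.png')[150:350,90:400,::-1],(400,258))
o[300:558,400:]=cv2.resize(np.clip(d[150:350,90:400],0,255).astype(np.uint8),(400,258))[:,:,None]
cv2.imwrite('pics/c12.png',np.clip(o[:,:,::-1]*1.4,0,255).astype(np.uint8))
```

```text
14.75 [0.44987985 0.22667607 0.22677772] [ 0.24317551 -0.15197387  0.37686236] [-0.061  0.066 -0.511  1.801  0.033  1.279 -0.525]
```

View pics/c12.png

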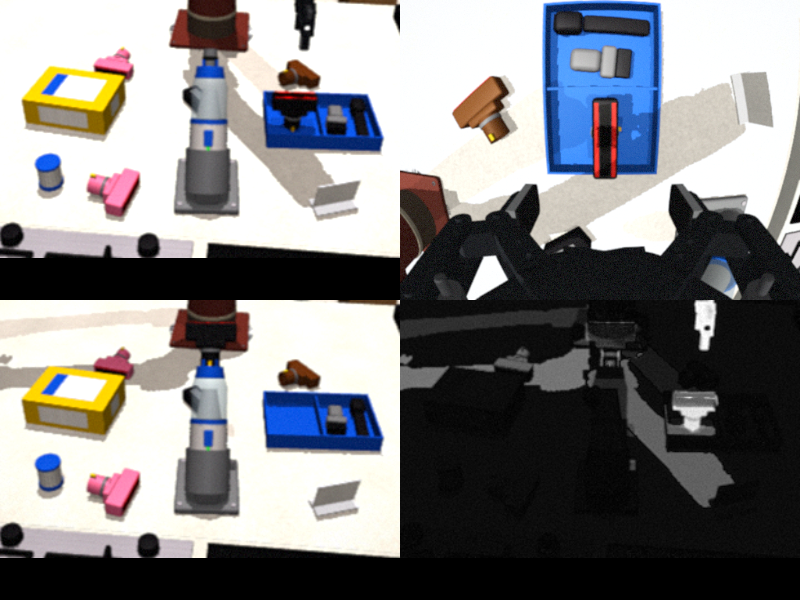

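```bash
python3 -c "
from bench import robot
print(robot.sign_off())"
```

```text
the job is handed in; nothing more can be done
None
```

The black upholstery nozzle is off the vacuum and stands on its cuff near the middle of the tray's empty half. I handed the job in at about 14.9 s.

- **Removal:** I gripped the nozzle across its 32 mm side and twisted it ±0.24 rad, pulling about 2.5 mm per 0.5 rad until it was past the seal. The last 17 mm I drew off with the nozzle tilted slightly, because joint 2 was near its limit.
- **Vacuum:** The collar stayed at the same pixels in every check picture. The final picture also shows no shift of the vacuum from the start, so it looks fully seated.
- **Placing:** I lowered the nozzle until it touched the tray floor, at about 12 N. I backed off to roughly 0 N before opening the fingers, and it stayed upright as I lifted away.
- **Other goods:** The start-to-end picture difference shows only the nozzle, the arm and shadows. The goods in the scene view had not moved; the battery lies outside that comparison.

**Joint limit:** Twice before the grasp the arm stopped against joint 2's lower limit of -0.38 rad. The readings there went as far as -0.3807, less than 0.001 rad past it. That could count against the joint-range rule. The limit kept the arm from reaching the higher waiting pose, so I went to the nozzle from a lower one.

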